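# Turn the ball pan to the open tin

### The arm

A 6-joint arm with a two-finger parallel gripper is mounted at the origin on the work surface. World frame = base frame: x ahead of the robot, y to its left, z up, the work surface at z = 0. Lengths are in mm, angles in rad, forces in N, time in s.
With the tool pointing down it reaches from about 225 to 725 mm from the base axis. Payload 3.1 kg.
Tool frame: the origin (TCP) lies midway between the tips of the shut fingers; the grasp point (between the pads) lies 19 mm behind it; z points along the fingers, y is the line along which they close (so a half turn about z gives the same grasp; the last joint's range is limited). The gripper opens to 85 mm and grips with 20 to 120 N. Pads are 22 mm wide; open, the fingers measure 114 mm over their backs; the gripper's body (76 mm by 85 mm) begins 54 mm behind the grasp point. The pads swing forward as they close: fully open they stand 13 mm farther back than shut.
Start: joints at [1.101, 0.048, 0.099, 1.622, 0, 1.443], TCP at [175.978, 494.62, 206.412] pointing down, gripper open.
Joint ranges: [-2.91, 2.91], [-0.99, 1.94], [-1.21, 1.42], [-2.12, 2.29], [-1.49, 1.47], [-3.14, 3.14]. Speed limits (rad/s): [2.79, 2.79, 3.14, 3.14, 3.14, 3.14].

### API

Orientations are given as a 3x3 rotation matrix whose columns are the frame's x, y, z axes.
In Python, from bench import bot gives the robot as it stands. The module is installed in compiled form; this text tells all that it offers.
- The arm moves only by the shell command python3 -m crank 'ROWS' [OPENING] [FORCE]. ROWS is text: rows parted by semicolons, each of 4 numbers parted by spaces: the shift along the tool's x, y, z in m, then the turn about the tool's z in rad. In form: x y z roll; .... A call has exactly 8 rows; each row is the pose to reach, as a shift and turn from the pose commanded when the call began, along the tool's axes at that moment; what a row does not reach only later rows make up. A row lasts 1/12 s, in which the tool goes at most 41.7 mm and 7.16 degrees, less where a joint would pass 70% of its speed; a pose out of reach is approached as far as the arm can. A call with a gripper value outside its range is refused whole. OPENING is the opening, from 0 (shut) to 1 (fully open), set as the call begins (- or left out, the last holds). The fingers move at their own pace and stop on an object; FORCE is the grip in N (left out, the last holds). Time passes only in rows, so rows that repeat a pose let the fingers close, or fill a call up. It gives the time, the measured TCP pose, the force, the opening and the grip force at its end, in the units of the state.
- bot.get_state(): the state, without advancing time (a new reading comes with each control period).
- bot.snapshot(name): name is "scene" or "top" or "wrist"; returns (picture, depth): 420x560x3 uint8, red, green, blue; 420x560 float32, mm along the optical axis (not along the pixel's ray), 0 where there is no reading.
- bot.calibration(name): a dict with "fx", "fy", "cx", "cy" (pixels), "R" (3x3) and "t" (3): a world point X has camera coordinates R X + t; the wrist camera has in their place "hand_eye" (4x4, takes a point from camera to tool coordinates, whose origin is the TCP and whose axes are the flange's). Camera axes: x right, y down, z forward; pixel columns grow to the right and rows downward; lengths in mm; the calibration is good to about 2 mm. The wrist camera is an equidistant fisheye: a pixel r from the principal point sees the ray r / f radians off the axis. A picture is of the moment at which its call begins: read the wrist's pose just before it. calibration takes no time and is no camera call.
- bot.finish_job(): hands the job in; it is judged then, once.
The state is a dict: "time_s": time; "joint_positions": joint angles; "joint_velocities": joint speeds; "joint_torque": joint torques, N m; "ee_pos": TCP position; "orientation": TCP orientation; "force": force on the tool from outside, world axes, zero at the start; "torque": the same for the moment, N m; "width": finger opening in mm; "grasp_force": force on a finger pad.
Only numpy, scipy, OpenCV 4.12 (cv2) and the standard library are available. Lean on these libraries where they do the work, as an engineer would, in place of code of your own. Each camera call takes 0.05 s, during which the arm holds its last target. There are 200 camera calls.

### The job

Take the small spouted pan by its upright handle, lift it level straight up about a hand's breadth (10 cm) off its stand, and then, up there over the stand, turn it level a quarter turn so that its spout points at the open tin (not at the lidded one), ready to pour. Keep the loose steel ball in the middle of the pan all the time, without touching it, and leave everything else on the bench where it is. Do not pour and do not put the pan down: finish while holding it still, level and aimed over the stand.

Things in the scene. Friction and masses are not known exactly. Their poses are not given: they have to be found in the camera images.
- pan_grip (a point): Centre of the pan's upright handle, an aluminium block 36 mm long (x, radial), 14 mm thick (y: grip across this, from above), 44 mm high: lower end 23 mm below this point, top 21 mm above. Rigid with the pan, on a stem, 100 mm from the pan's middle in -x. Axes: x from the handle over the pan's middle to the spout, z up. Pan with handle: about 0.24 kg.
- pan_center (a point): Middle of the inner floor of the loose round aluminium pan, 126 mm across, underside 8 mm lower, rim 18 mm higher. x along the spout, away from the handle; z up. Dished: flat 16 mm across, then rising at 7 deg to 60 mm and 14 deg to 120 mm across. Rim gap 24 mm wide at +x with a spout ending at x = 93 mm. Handle centre at x = -100, z = +26 mm. Flat foot, 80 mm across, just rests on the stand.
- ball_center (a point): Centre of the loose dark steel ball, 22 mm in diameter, 44 g, lying in the middle of the pan; its axes turn as it rolls.
- stand_top (a point): Middle of the flat top of the fixed dark steel stand that the pan rests on: a round foot, 110 mm across, a thin column and a round top plate 90 mm across; the top is 50 mm above the bench. z up.
- tin_rim (a point): Centre of the open mouth of the open steel tin, 80 mm across the mouth, 70 mm high, standing on the bench about 18 cm from the stand, on one side or the other of the pan. The spout must end up pointing at it.
- canister_top (a point): Middle of the lid (72 mm above the bench, beneath its small knob, which ends at 88 mm) of a lidded steel canister of the same size as the tin, standing on the other side of the stand. Not to be used or touched.
- pan: The whole pan with its handle (origin: centre of its underside, x along the spout, z up).
- ball: The whole steel ball.
- stand: The whole stand (origin: centre of its underside).
- tin: The whole open tin, 0.3 kg (origin: centre of its underside).
- canister: The whole lidded canister, 0.35 kg (origin: centre of its underside).
- wrench: A wrench lying on the bench; bystander.
- screwdriver: A screwdriver lying on the bench; bystander.
- oil: A bottle 190 mm high and 64 mm across; bystander.
- castor: A castor wheel on its plate, 87 mm high; bystander.
- boxtube: A 200 mm length of 30 mm square steel tube lying on the bench; bystander.
- collar: A steel collar, 56 mm across, 22 mm high; bystander.
There are look-alikes about, which are no part of the job. What is shaped like the tin but blue is not meant. Leave any brown or pink look-alike of the stand alone.

How it is judged:
By the outcome, as a careful person would: the job done as asked, in the order asked, and still so for the second after the job is handed in, while the arm keeps its last pose, push and grip.
It also fails if it takes over 51 s, if anything falls off the work surface, if the arm or the gripper's body presses on something with over 40 N, if the wrist force passes 120 N, or if a joint passes its speed limit or range.

## Working session

There is one attempt and no reset: what is moved stays moved. The work goes in short steps, Python scripts to look and compute and a shell command to move; the robot and the scene stay as the last step left them, time stands still between calls to the robot, and variables do not carry over. Pictures are saved under pics/ and viewed, at most 10 in all, crops included, and the job is handed in when it is done.

```bash
mkdir -p pics; cat > h.py <<'E'
import numpy as np,cv2
from bench import bot
def snap(n,f):
    p,d=bot.snapshot(n); cv2.imwrite(f'pics/{f}.png',p[:,:,::-1]); np.save(f'{f}.npy',d); return p,d
def world(n,d,u,v,z=None):
    c=bot.calibration(n);R=np.array(c['R']);t=np.array(c['t'])
    r=np.array([(u-c['cx'])/c['fx'],(v-c['cy'])/c['fy'],1]);o=-R.T@t;w=R.T@r
    s=np.median(d[v-1:v+2,u-1:u+2]) if z is None else (z-o[2])/w[2]
    return o+s*w
E
python3 - <<'E'
from h import *
snap('scene','s1');snap('top','t1')
s=bot.get_state();print(s['ee_pos'],s['orientation'],s['width'])
E
```

```text
[175.69864973 494.04803535 205.29265653] [[-9.42150759e-01  3.35187922e-01 -1.00185301e-03]
 [ 3.35189306e-01  9.42148684e-01 -1.99645150e-03]
 [ 2.74708064e-04 -2.21676871e-03 -9.99997505e-01]] 85.70029710168718
```

View pics/t1.png

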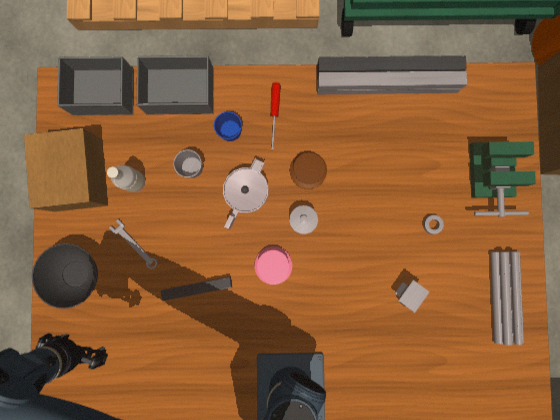

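View pics/s1.png

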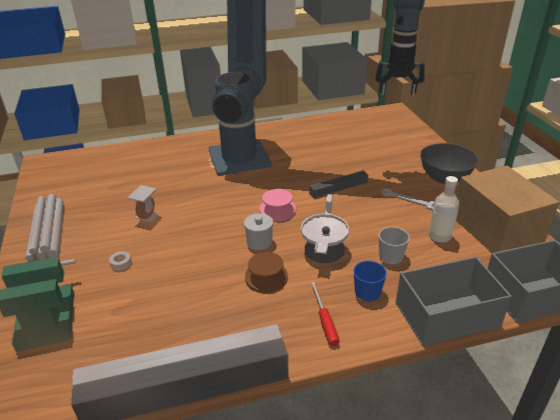

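The top view shows the pan at (245,189) with projections at (258,165) and (231,218). The grey open tin is at (188,162) and the blue look-alike at (228,126). The lidded canister with its knob is at (303,219), and the brown and pink stand look-alikes are at (309,169) and (273,265). The grey open tin fits the description. I'll confirm it, and which projection is the handle, in a crop.

```bash
python3 - <<'E'
from h import *
p=cv2.imread('pics/t1.png');d=np.load('t1.npy')
c=p[130:250,160:330];cv2.imwrite('pics/t1c.png',cv2.resize(c,None,fx=4.7,fy=4.7,interpolation=cv2.INTER_CUBIC))
for u,v in [(258,163),(257,168),(230,220),(232,215),(234,210),(237,206),(245,189),(188,162),(178,162),(303,219)]: print(u,v,world('top',d,u,v).round(1))
E
```

```text
258 163 [638.   84.6  69.3]
257 168 [623.9  87.5  68.7]
230 220 [476.  160.1 104.6]
232 215 [491.3 157.5  77.2]
234 210 [505.5 152.4  72.4]
237 206 [517.1 144.4  67. ]
245 189 [563.3 120.7  80.5]
188 162 [653.9 294.7   4.5]
178 162 [648.7 317.2  36.7]
303 219 [477.6 -39.7  86.3]
```

View pics/t1c.png

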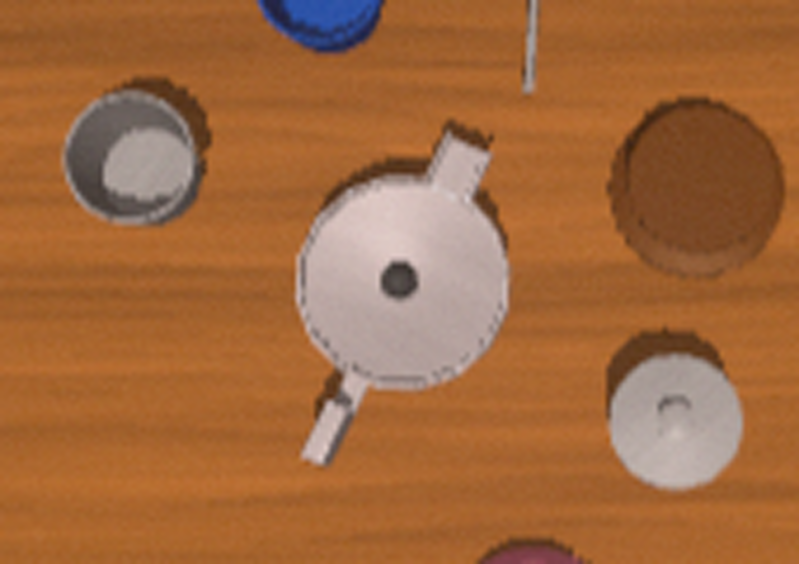

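The crop confirms that the grey open tin is at crop (130,157), the handle at crop (328,430) and the spout at crop (468,150). The lidded canister is at crop (676,420). I'll move above the handle now.

```bash
python3 -m crank '-.012 -.0066 0 0;-.036 -.0197 0 0;-.066 -.036 0 0;-.099 -.054 0 0;-.132 -.072 0 0;-.165 -.09 0 0;-.198 -.108 0 0;-.231 -.126 0 0' 1 && python3 -m crank '-.033 -.018 0 .01;-.066 -.036 0 .025;-.099 -.054 0 .04;-.13 -.071 0 .055;-.15 -.082 0 .07;-.16 -.087 0 .077;-.1616 -.0888 0 .077;-.1616 -.0888 0 .077'
python3 - <<'E'
from h import *
s=bot.get_state();print(s['ee_pos'],s['orientation'],s['joint_positions'],s['time_s'])
p,d=snap('wrist','w1')
np.savez('w1s',p=s['ee_pos'],R=s['orientation'])
c=bot.calibration('wrist');print(c)
# top-view handle top points
d=np.load('t1.npy');P=[]
for v in range(205,232):
  for u in range(218,245):
    if d[v,u]>0:
      w=world('top',d[v-1:v+2,u-1:u+2]*0+d[v,u],u,v,None) if 0 else None
      c=bot.calibration('top');R=np.array(c['R']);t=np.array(c['t'])
      x=R.T@(np.array([(u-c['cx'])/c['fx'],(v-c['cy'])/c['fy'],1])*d[v,u]-t)
      if 98<x[2]<112:P.append(x)
P=np.array(P);m=P.mean(0);print(len(P),m,np.linalg.svd(P[:,:2]-m[:2])[2][0])
E
```

```text
time_s: 0.77
ee_pos: [352.2, 296.2, 206.2]
orientation: [[-0.942, 0.335, -0.0], [0.335, 0.942, -0.0], [-0.0, -0.0, -1.0]]
force: [0.5, 0.3, 0.9]
width: 85.5
grasp_force: 0.0
time_s: 1.43
ee_pos: [473.4, 160.2, 206.1]
orientation: [[-0.913, 0.408, -0.001], [0.408, 0.913, 0.0], [0.001, -0.0, -1.0]]
force: [0.6, 0.2, 0.3]
width: 85.3
grasp_force: 0.0
[473.44391821 160.19530095 206.08328113] [[-9.13179647e-01  4.07554868e-01 -1.40035310e-03]
 [ 4.07555041e-01  9.13180628e-01  1.72800700e-04]
 [ 1.34920109e-03 -4.12922884e-04 -9.99999005e-01]] [ 1.91716118e-01 -1.60927770e-02  3.36619953e-02  1.62189287e+00
  4.36463451e-04  6.11491000e-01] 1.4333
{'fx': 325.19226210127806, 'fy': 325.19226210127806, 'cx': 281.01099873667033, 'cy': 207.00298366898136, 'hand_eye': array([[ 1.46068081e-04, -9.53114876e-01, -3.02608679e-01,
         7.86537761e+01],
       [ 9.99999301e-01, -2.15708907e-04,  1.16210596e-03,
         7.90628918e-01],
       [-1.17289586e-03, -3.02608637e-01,  9.53114178e-01,
        -1.66724125e+02],
       [ 0.00000000e+00,  0.00000000e+00,  0.00000000e+00,
         1.00000000e+00]])}
70 [472.65119655 163.66449594 104.65127945] [-0.89079117  0.45441292]
```

View pics/w1.png

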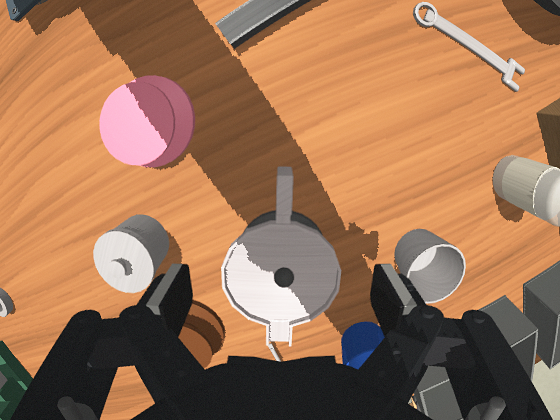

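The wrist view shows the pan with its ball at (284,277), the handle at (285,170-222) and the spout at (280,332). The open tin is at (432,265) and the canister at (125,260). I'll enlarge the handle to read its corners.

```bash
cat >> h.py <<'E'
def wray(u,v,f,z):
    c=bot.calibration('wrist');s=np.load(f);H=np.array(c['hand_eye'])
    a=np.array([u-c['cx'],v-c['cy']]);r=np.hypot(*a);th=r/c['fx']
    ray=np.array([*(a/r*np.sin(th)),np.cos(th)])
    o=s['R']@H[:3,3]+s['p'];w=s['R']@H[:3,:3]@ray
    return o+w*(z-o[2])/w[2]
E
python3 - <<'E'
from h import *
p=cv2.imread('pics/w1.png');c=p[155:345,205:360]
cv2.imwrite('pics/w1c.png',cv2.resize(c,None,fx=3.15,fy=3.15,interpolation=cv2.INTER_CUBIC))
E
```

```text
(no output)
```

View pics/w1c.png

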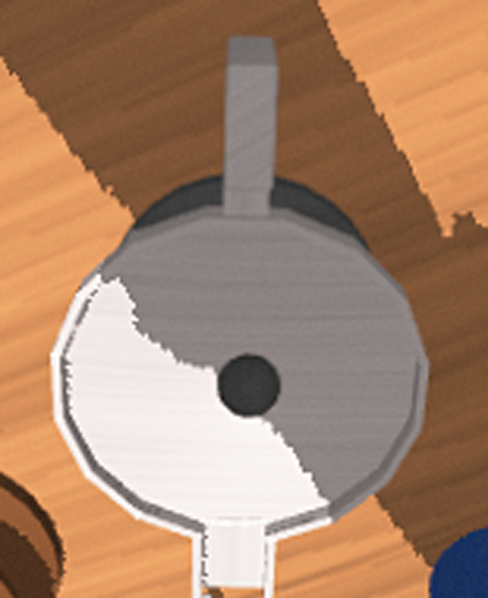

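```bash
python3 - <<'E'
from h import *
g=lambda a,b,z:wray(205+a/3.15,155+b/3.15,'w1s.npz',z)
s=np.load('w1s.npz')
q=[g(a,b,105) for a,b in [(228,66),(276,66),(271,213),(223,213)]]
print(np.round(q,1)); m=np.mean(q,0)
ax=(q[2]+q[3]-q[0]-q[1]);print('handle',m,np.degrees(np.arctan2(ax[1],ax[0])),np.linalg.norm(ax)/2, np.linalg.norm(q[0]-q[1]))
b=g(249,385,69); print('ball',b, 'hand->ball',np.degrees(np.arctan2(*(b-m)[1::-1])),np.linalg.norm((b-m)[:2]))
print('spout',g(236,587,76))
print('tool delta',s['R'].T@(m-s['p']))
d=np.load('t1.npy')
for u,v,z in [(188.1,163.4,70),(303.8,219.6,72),(245.7,190,76),(244.9,189.6,78)]:
    w=world('top',d,u,v,z);print(w.round(1), np.degrees(np.arctan2(*(w-b)[1::-1])))
print('tin wrist',wray(432,265,'w1s.npz',70))
E
```

```text
[[453.3 167.  105. ]
 [458.5 178.7 105. ]
 [496.3 160.8 105. ]
 [490.8 148.6 105. ]]
handle [474.7461236  163.78452571 105.        ] -25.753327060887774 41.800077921999026 12.822616242445216
ball [563.24977013 124.89416319  69.        ] hand->ball -23.721696016106275 96.67138017821738
spout [639.18227922  86.04715043  76.        ]
tool delta [  0.13727751   3.85007027 101.08197718]
[638.7 281.5  70. ] 64.27513365774224
[476.7 -42.5  72. ] -117.3559512129488
[561.  119.1  76. ] -111.14362730665327
[561.9 121.2  78. ] -109.504350268603
tin wrist [622.78993049 282.70721208  70.        ]
```

```bash
python3 -m crank '0 .001 .005 .005;.001 .002 .018 .01;.002 .003 .036 .02;.002 .0038 .058 .025;.002 .0038 .08 .025;.002 .0038 .1 .025;.002 .0038 .115 .025;.002 .0038 .122 .025' && python3 -m crank '0 0 .004 0;0 0 .008 0;0 0 .012 0;0 0 .015 0;0 0 .017 0;0 0 .018 0;0 0 .018 0;0 0 .018 0'
python3 - <<'E'
from h import *
s=bot.get_state();print(s['ee_pos'],s['orientation'][:,0])
p,d=snap('wrist','w2')
np.savez('w2s',p=s['ee_pos'],R=s['orientation'])
cv2.imwrite('pics/w2c.png',cv2.resize(p[120:400,130:430,::-1],None,fx=2.1,fy=2.1,interpolation=cv2.INTER_CUBIC))
E
```

```text
time_s: 2.15
ee_pos: [470.6, 165.9, 81.4]
orientation: [[-0.904, 0.427, -0.005], [0.427, 0.904, -0.001], [0.004, -0.003, -1.0]]
force: [-0.4, 0.9, 0.1]
width: 85.5
grasp_force: 0.0
time_s: 2.82
ee_pos: [473.9, 164.9, 66.7]
orientation: [[-0.903, 0.43, 0.001], [0.43, 0.903, 0.0], [-0.0, 0.0, -1.0]]
force: [0.7, -1.4, 0.4]
width: 85.1
grasp_force: 0.0
[473.88098684 164.9007302   66.73938781] [-9.03023724e-01  4.29590444e-01 -4.51872076e-04]
```

View pics/w2c.png

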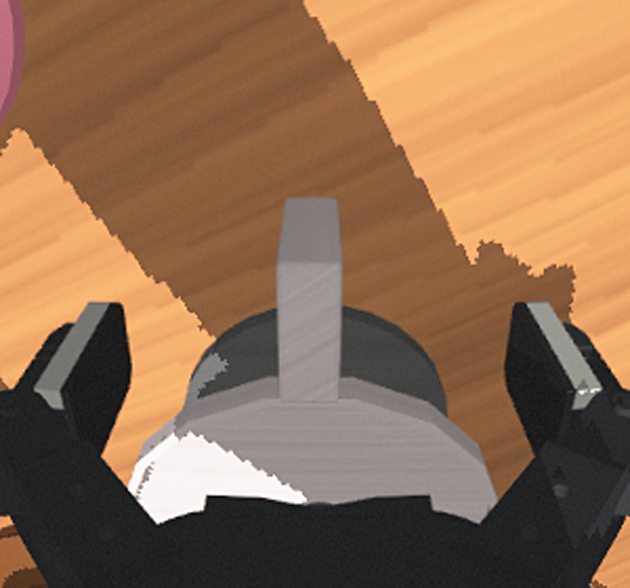

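```bash
python3 - <<'E'
from h import *
s=np.load('w2s.npz')
g=lambda a,b,z:s['R'].T@(wray(130+a/2.1,120+b/2.1,'w2s.npz',z)-s['p'])
for a,b in [(277,262),(341,262),(337,400),(280,400)]: print(g(a,b,105).round(1))
for a,b in [(285,199),(336,199)]: print(g(a,b,61).round(1))
for a,b in [(38,390),(598,390),(90,303),(530,303)]: print(g(a,b,s['p'][2]+13).round(1), end=' ')
E
```

```text
[ 20.8  -7.4 -38.3]
[ 20.8   5.8 -38.3]
[-14.2   5.5 -38.3]
[-14.2  -7.6 -38.3]
[19.4 -7.6  5.7]
[19.4  6.   5.7]
[-33.  -79.8 -13. ] [-33.2  82.4 -13. ] [ -3.3 -58.9 -13. ] [ -3.3  56.8 -13. ]
```

The handle's top face spans crop (277-341, 262-400). It is aligned with the tool and about 0.9 mm off centre. I'll make that small correction and close gently.

```bash
python3 -m crank '.001 -.0005 0 0;.002 -.0009 0 0;.002 -.0009 0 0;.002 -.0009 0 0;.002 -.0009 0 0;.002 -.0009 0 0;.002 -.0009 0 0;.002 -.0009 0 0' 1 20 && python3 -m crank '0 0 0 0;0 0 0 0;0 0 0 0;0 0 0 0;0 0 0 0;0 0 0 0;0 0 0 0;0 0 0 0' 0 20
```

```text
time_s: 3.53
ee_pos: [471.4, 165.0, 66.4]
orientation: [[-0.903, 0.429, -0.0], [0.429, 0.903, -0.0], [0.0, -0.0, -1.0]]
force: [0.4, 0.1, 0.0]
width: 85.6
grasp_force: 0.0
time_s: 4.2
ee_pos: [471.3, 164.8, 66.5]
orientation: [[-0.903, 0.43, -0.0], [0.43, 0.903, -0.0], [-0.0, -0.0, -1.0]]
force: [-1.0, -0.8, 1.1]
width: 13.2
grasp_force: 23.3
```

```bash
python3 -m crank '0 0 0 0;0 0 0 0;0 0 0 0;0 0 0 0;0 0 0 0;0 0 0 0;0 0 0 0;0 0 0 0' 0 110 && python3 -m crank '0 0 -.0002 0;0 0 -.0006 0;0 0 -.0012 0;0 0 -.002 0;0 0 -.003 0;0 0 -.004 0;0 0 -.005 0;0 0 -.006 0'
python3 - <<'E'
from h import *
s=bot.get_state();print(s['ee_pos'],s['force'],s['torque'])
p,d=snap('wrist','w3');p2,d2=snap('scene','s3')
a=cv2.resize(p[120:400,130:430,::-1],(400,373));b=cv2.resize(p2[180:290,270:388,::-1],(400,373),interpolation=cv2.INTER_CUBIC)
cv2.imwrite('pics/c3.png',np.hstack([a,b]))
E
```

```text
time_s: 4.87
ee_pos: [471.2, 165.0, 66.6]
orientation: [[-0.903, 0.429, -0.0], [0.429, 0.903, -0.0], [0.0, -0.0, -1.0]]
force: [-2.3, -1.2, 4.0]
width: 10.7
grasp_force: 111.2
time_s: 5.53
ee_pos: [471.1, 165.1, 72.1]
orientation: [[-0.903, 0.429, -0.001], [0.429, 0.903, 0.0], [0.001, -0.0, -1.0]]
force: [0.7, -0.4, -2.5]
width: 10.7
grasp_force: 110.4
[471.12553978 165.08819565  72.07119773] [ 0.66833463 -0.40615871 -2.45303834] [ 0.09270286  0.16045426 -0.06197439]
```

View pics/c3.png

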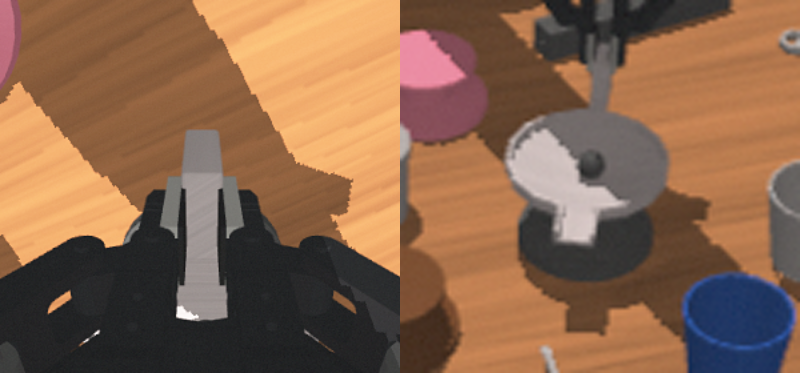

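The ball is still in the middle, at (591,165). The pan is clear of the stand and level, and the measured force is about its weight. I'll carry on lifting.

```bash
python3 -m crank '0 0 -.001 0;0 0 -.0022 0;0 0 -.0036 0;0 0 -.0052 0;0 0 -.007 0;0 0 -.009 0;0 0 -.0112 0;0 0 -.0136 0' && python3 -m crank '0 0 -.0025 0;0 0 -.005 0;0 0 -.0075 0;0 0 -.01 0;0 0 -.0125 0;0 0 -.015 0;0 0 -.0175 0;0 0 -.02 0' && python3 -m crank '0 0 -.0025 0;0 0 -.005 0;0 0 -.0075 0;0 0 -.01 0;0 0 -.0125 0;0 0 -.015 0;0 0 -.0175 0;0 0 -.02 0' && python3 -m crank '0 0 -.0025 0;0 0 -.005 0;0 0 -.0075 0;0 0 -.01 0;0 0 -.0125 0;0 0 -.015 0;0 0 -.0175 0;0 0 -.02 0' && python3 -m crank '0 0 -.0025 0;0 0 -.005 0;0 0 -.0075 0;0 0 -.01 0;0 0 -.0125 0;0 0 -.0148 0;0 0 -.0167 0;0 0 -.0183 0' && python3 -m crank '0 0 -.0013 0;0 0 -.0022 0;0 0 -.0027 0;0 0 -.003 0;0 0 -.003 0;0 0 -.003 0;0 0 -.003 0;0 0 -.003 0'
python3 - <<'E'
from h import *
s=bot.get_state();print(s['ee_pos'],s['force'],s['torque'])
p,d=snap('top','t4');p2,d2=snap('scene','s4')
a=cv2.resize(p[130:250,170:300,::-1],(400,369),interpolation=cv2.INTER_CUBIC);b=cv2.resize(p2[150:260,270:388,::-1],(400,369),interpolation=cv2.INTER_CUBIC)
cv2.imwrite('pics/c4.png',np.hstack([a,b]))
# rim / floor points
c=bot.calibration('top');R=np.array(c['R']);t=np.array(c['t']);P=[]
v,u=np.mgrid[140:240,190:290];dd=d[140:240,190:290]
X=np.stack([(u-c['cx'])/c['fx']*dd,(v-c['cy'])/c['fy']*dd,dd],-1).reshape(-1,3)-t;X=X@R
m=(X[:,2]>140)&(X[:,2]<190)&(np.hypot(X[:,0]-562,X[:,1]-121)<75);Q=X[m];print(len(Q))
A=Q[np.hypot(Q[:,0]-562,Q[:,1]-121)<50];A=A[A[:,2]<174]
# symmetric bowl fit: z = a+bx+cy+d r^2 
x,y=A[:,0]-562,A[:,1]-121
k=np.linalg.lstsq(np.c_[np.ones(len(x)),x,y,np.hypot(x,y)],A[:,2],rcond=None)[0];print(k,'tilt deg',np.degrees(k[1:3]))
E
```

```text
time_s: 6.3
ee_pos: [471.4, 165.0, 86.3]
orientation: [[-0.903, 0.429, 0.0], [0.429, 0.903, 0.0], [0.0, 0.0, -1.0]]
force: [0.6, 0.5, -2.0]
width: 10.4
grasp_force: 110.4
time_s: 6.97
ee_pos: [471.4, 165.0, 106.2]
orientation: [[-0.903, 0.429, -0.0], [0.429, 0.903, -0.0], [0.0, -0.0, -1.0]]
force: [0.1, -1.0, -1.5]
width: 10.6
grasp_force: 110.4
time_s: 7.63
ee_pos: [471.4, 165.0, 126.3]
orientation: [[-0.903, 0.429, 0.0], [0.429, 0.903, 0.0], [-0.0, 0.0, -1.0]]
force: [0.0, -0.4, -2.1]
width: 11.2
grasp_force: 110.4
time_s: 8.3
ee_pos: [471.4, 165.0, 146.2]
orientation: [[-0.903, 0.429, -0.0], [0.429, 0.903, -0.0], [0.0, -0.0, -1.0]]
force: [-0.2, -0.0, -2.8]
width: 10.9
grasp_force: 110.4
time_s: 8.97
ee_pos: [471.5, 165.0, 164.6]
orientation: [[-0.903, 0.429, 0.0], [0.429, 0.903, 0.0], [-0.0, 0.0, -1.0]]
force: [0.2, 0.5, -2.5]
width: 10.7
grasp_force: 110.4
time_s: 9.63
ee_pos: [471.3, 165.0, 167.2]
orientation: [[-0.903, 0.429, -0.0], [0.429, 0.903, -0.0], [0.0, -0.0, -1.0]]
force: [0.0, -0.4, -2.9]
width: 10.9
grasp_force: 110.4
[471.3053647  164.96731996 167.20083734] [ 5.68042086e-04 -3.59008698e-01 -2.86746133e+00] [ 0.06379188  0.17706495 -0.02257611]
1900
[ 1.56335988e+02 -1.16243699e-02  4.56697757e-03  1.68533589e-01] tilt deg [-0.66602734  0.26166854]
```

View pics/c4.png

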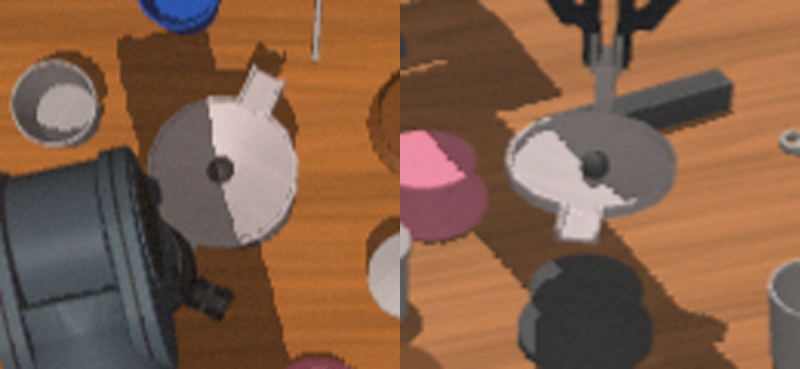

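The pan is level and the ball is centred. Next is the arc about the pan's middle, starting with a ramp-up and four steady calls.

```bash
python3 -m crank '0 -.00025 0 -.0025;0 -.00074 0 -.0075;-.00001 -.00148 0 -.015;-.00003 -.00247 0 -.025;-.00007 -.00371 0 -.0375;-.00014 -.0052 0 -.0525;-.00024 -.00692 0 -.07;-.0004 -.0089 0 -.09' >/dev/null
python3 -m crank '-.00002 -.00198 0 -.02;-.00008 -.00396 0 -.04;-.00018 -.00594 0 -.06;-.00032 -.00791 0 -.08;-.0005 -.00988 0 -.1;-.00071 -.01186 0 -.12;-.00097 -.01382 0 -.14;-.00127 -.01577 0 -.16' >/dev/null
python3 -m crank '-.00002 -.00198 0 -.02;-.00008 -.00396 0 -.04;-.00018 -.00594 0 -.06;-.00032 -.00791 0 -.08;-.0005 -.00988 0 -.1;-.00071 -.01186 0 -.12;-.00097 -.01382 0 -.14;-.00127 -.01577 0 -.16' 
python3 -m crank '-.00002 -.00198 0 -.02;-.00008 -.00396 0 -.04;-.00018 -.00594 0 -.06;-.00032 -.00791 0 -.08;-.0005 -.00988 0 -.1;-.00071 -.01186 0 -.12;-.00097 -.01382 0 -.14;-.00127 -.01577 0 -.16' >/dev/null
python3 -m crank '-.00002 -.00198 0 -.02;-.00008 -.00396 0 -.04;-.00018 -.00594 0 -.06;-.00032 -.00791 0 -.08;-.0005 -.00988 0 -.1;-.00071 -.01186 0 -.12;-.00097 -.01382 0 -.14;-.00127 -.01577 0 -.16'
python3 - <<'E'
from h import *
s=bot.get_state();x=s['orientation'][:,0];print(s['ee_pos']-99*x, np.degrees(np.arctan2(-x[1],-x[0])),s['joint_positions'])
E
```

```text
time_s: 11.73
ee_pos: [461.9, 125.6, 167.3]
orientation: [[-0.999, 0.032, -0.0], [0.032, 0.999, -0.0], [0.0, -0.0, -1.0]]
force: [-0.1, -0.6, -1.9]
width: 10.4
grasp_force: 110.4
time_s: 13.07
ee_pos: [465.9, 94.3, 167.3]
orientation: [[-0.959, -0.284, 0.0], [-0.284, 0.959, -0.0], [-0.0, -0.0, -1.0]]
force: [0.1, 0.0, -2.2]
width: 10.9
grasp_force: 110.4
[560.82985265 122.47647031 167.34791268] 16.51610618252362 [ 5.86201232e-02 -8.68567025e-02 -1.11238804e-01  1.54636190e+00
 -7.67043526e-05 -2.29640310e-01]
```

The centre is holding at (560.8, 122.5), so I'll continue with the rest of the turn.

```bash
python3 -m crank '-.00002 -.00198 0 -.02;-.00008 -.00396 0 -.04;-.00018 -.00594 0 -.06;-.00032 -.00791 0 -.08;-.0005 -.00988 0 -.1;-.00071 -.01186 0 -.12;-.00097 -.01382 0 -.14;-.00127 -.01577 0 -.16' >/dev/null
python3 -m crank '-.00002 -.00198 0 -.02;-.00008 -.00396 0 -.04;-.00018 -.00594 0 -.06;-.00032 -.00791 0 -.08;-.0005 -.00988 0 -.1;-.00071 -.01186 0 -.12;-.00097 -.01382 0 -.14;-.00127 -.01577 0 -.16' >/dev/null
python3 -m crank '-.00002 -.00198 0 -.02;-.00008 -.00396 0 -.04;-.00018 -.00594 0 -.06;-.00032 -.00791 0 -.08;-.0005 -.00988 0 -.1;-.00071 -.01186 0 -.12;-.00097 -.01382 0 -.14;-.00127 -.01577 0 -.16' >/dev/null
python3 -m crank '-.00002 -.00198 0 -.02;-.00008 -.00396 0 -.04;-.00018 -.00594 0 -.06;-.00032 -.00791 0 -.08;-.0005 -.00988 0 -.1;-.00071 -.01186 0 -.12;-.00097 -.01382 0 -.14;-.00127 -.01577 0 -.16' >/dev/null
python3 -m crank '-.00002 -.00198 0 -.02;-.00008 -.00396 0 -.04;-.00018 -.00594 0 -.06;-.00032 -.00791 0 -.08;-.00048 -.00974 0 -.0985;-.00066 -.01141 0 -.1155;-.00085 -.01293 0 -.131;-.00104 -.0143 0 -.145' >/dev/null
python3 -m crank '-.00001 -.00124 0 -.0125;-.00003 -.00233 0 -.0235;-.00005 -.00317 0 -.032;-.00007 -.00376 0 -.038;-.00009 -.00416 0 -.042;-.0001 -.00435 0 -.044;-.0001 -.00435 0 -.044;-.0001 -.00435 0 -.044'
python3 - <<'E'
from h import *
s=bot.get_state();x=s['orientation'][:,0];print(s['ee_pos']-99*x, np.degrees(np.arctan2(-x[1],-x[0])),s['joint_positions'])
p,d=snap('top','t5');p2,d2=snap('scene','s5')
a=cv2.resize(p[130:250,160:290,::-1],(400,369),interpolation=cv2.INTER_CUBIC);b=cv2.resize(p2[150:280,270:410,::-1],(400,369),interpolation=cv2.INTER_CUBIC)
cv2.imwrite('pics/c5.png',np.hstack([a,b]))
E
```

```text
time_s: 17.07
ee_pos: [517.2, 33.6, 167.3]
orientation: [[-0.44, -0.898, -0.0], [-0.898, 0.44, 0.0], [-0.0, 0.0, -1.0]]
force: [-0.4, -0.3, -2.2]
width: 10.5
grasp_force: 110.4
[560.80600614 122.51915222 167.32408917] 63.89678181251517 [-6.45377895e-02  2.49642252e-02 -2.12123766e-03  1.54374976e+00
  1.67414883e-05 -1.17974701e+00]
```

View pics/c5.png

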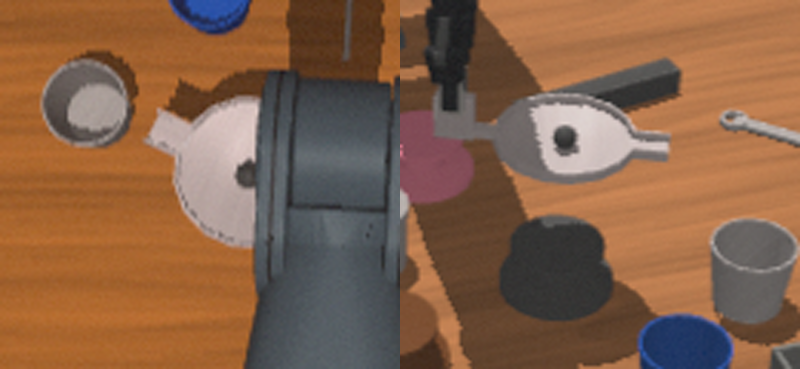

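The ball is still central, at (565,137) on the right. The spout points at the grey tin. I'll do one numeric check of the aim.

```bash
python3 - <<'E'
from h import *
g=lambda a,b,z:world('top',None,160+a/3.077,130+b/3.077,z)
sp=g(156,128,174);b=g(246,174,170);t=g(86,103,70);print(sp,b,t)
f=lambda p,q:np.degrees(np.arctan2(*(q-p)[1::-1]))
print('spout',f(b,sp),'tin',f(b,t))
d=np.load('t5.npy');c=bot.calibration('top');R=np.array(c['R']);t=np.array(c['t'])
v,u=np.mgrid[150:220,200:250];dd=d[150:220,200:250]
X=(np.stack([(u-c['cx'])/c['fx']*dd,(v-c['cy'])/c['fy']*dd,dd],-1).reshape(-1,3)-t)@R
x,y=X[:,0]-561,X[:,1]-122;r=np.hypot(x,y);m=(r<50)&(r>18)&(X[:,2]>145)&(X[:,2]<180)
for nm,a in (('spoutward',64),('+x',0),('left',154-10),('100',100)):
    k=m&(abs((np.degrees(np.arctan2(y,x))-a+180)%360-180)<15);print(nm,k.sum(),np.polyfit(r[k],X[k,2],1) if k.sum()>9 else '')
E
```

```text
[599.11557009 202.23279846 174.        ] [559.70165911 126.6861948  170.        ] [638.50846844 281.94955273  70.        ]
spout 62.44820683584611 tin 63.089079854995774
spoutward 86 [  0.18365806 154.4572372 ]
+x 51 [  0.18439356 155.32999065]
left 83 [  0.21918312 154.76317472]
100 85 [  0.19178196 154.61787983]
```

```bash
python3 -m crank '0 0 0 0;0 0 0 0;0 0 0 0;0 0 0 0;0 0 0 0;0 0 0 0;0 0 0 0;0 0 0 0' && python3 -c "
from bench import bot
print(bot.finish_job())"
```

```text
time_s: 17.83
ee_pos: [517.3, 33.6, 167.3]
orientation: [[-0.44, -0.898, -0.0], [-0.898, 0.44, -0.0], [0.0, 0.0, -1.0]]
force: [-0.8, -0.6, -2.3]
width: 10.8
grasp_force: 110.4
the job is handed in; nothing more can be done
None
```

I handed the job in at 17.8 s: the pan is held still and level about 10 cm above the stand, turned a quarter so its spout points at the open grey tin (within about 1° by the top camera), with the ball still in the middle.

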